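Lay the cutting bar against the two picks

ROBOT

A 6-joint arm with a two-finger parallel gripper is mounted at the origin on the work surface. World frame = base frame: x ahead of the robot, y to its left, z up, the work surface at z = 0. Lengths are in m, angles in rad, forces in N, time in s.
With the tool pointing down it reaches from about 0.35 to 1 m from the base axis. Payload 7.1 kg.
Tool frame: the origin (TCP) lies between the finger pads; the fingertips stand 22 mm ahead of it and the grasp point (between the pads) lies 3 mm ahead of it; x points along the fingers, y is the direction in which the jaws open and shut, and the axes are right-handed (so a half turn about x gives the same grasp; the last joint's range is limited). The gripper opens to 85 mm and grips with 20 to 120 N. Pads are 22 mm wide; open, the fingers measure 114 mm over their backs; the gripper's body (76 mm by 85 mm) begins 54 mm behind the grasp point. The pads swing forward as they close: fully open they stand 13 mm farther back than shut.
Start: joints at [1.099, 0.423, 1.63, -0, 1.089, -0.019], TCP at [0.273, 0.562, 0.214] pointing down, gripper open.
Joint ranges: [-3, 3], [-0.9, 2.11], [0.09, 2.58], [-1.31, 4.45], [0.11, 2.69], [-2.54, 2.54]. Speed limits (rad/s): [2.39, 2.39, 3.01, 3.14, 3.14, 3.14].

INTERFACE

Orientations are given as a rotation vector (axis times angle).
In Python, from rig import manip gives the robot as it stands. The module is installed in compiled form; this text tells all that it offers. Calls block until the motion is done:
- manip.move_to(position, orientation): joint-space move of the TCP to a pose.
- manip.servo_line(position, orientation=None, rate=0.15): straight line of the TCP; orientation=None keeps the orientation; rate is the mean speed in m/s.
- manip.set_joints(angles): joint-space move.
- manip.command_gripper(opening, f_grip=None): finger opening in m; f_grip is the grip in N (None keeps the last); returns when the fingers have stopped.
- manip.hold(seconds).
- manip.solve_ik(position, orientation): joint angles nearest the present ones, or None.
- manip.camera(name): name is "side" or "top"; returns a dict with "image" (400x640x3 uint8, red, green, blue), "fx", "fy", "cx", "cy" (pixels), "k1" (the pictures are not rectified: a ray, as slopes to the right and down, at radius r is drawn at 1 + k1 r^2 times it, then the intrinsics apply), "cam_to_world" (4x4, takes a point from camera to world coordinates). Camera axes: x right, y down, z forward; pixel columns grow to the right and rows downward; lengths in m; the calibration is good to about 2 mm. A picture is of the moment at which its call begins. There is no depth.
A pose or a line that the arm cannot do raises manip.IKError and nothing moves.
- manip.sign_off(): hands the job in, once; it reports no verdict.
Readings, each from a call of its own:
- manip.get_time(): time.
- manip.get_joint_positions(): joint angles.
- manip.get_joint_vel(): joint speeds.
- manip.get_tau(): joint torques, N m.
- manip.get_position(): TCP position.
- manip.get_ee_rot(): TCP orientation.
- manip.get_contact_force(): force on the tool from outside, world axes, zero at the start.
- manip.get_torque(): the same for the moment, N m.
- manip.get_width(): finger opening in m.
Only numpy, scipy, OpenCV 4.12 (cv2) and the standard library are available. Lean on these libraries where they do the work, as an engineer would, in place of code of your own. Each camera call takes 0.05 s, during which the arm holds its last target.

TASK

Two bead picks stand in the slab of guava paste to mark the next cut. Slide the steel bar across the slab, without lifting it off, until its long side touches both picks at once, and leave it lying flat there as a guide for the knife. Do not push the picks over, and leave the knife and the cut pieces where they are.

Things in the scene. Friction and masses are not known exactly. Their poses are not given: they have to be found in the camera images.
- slab: Wooden board, 17.5 mm thick, and on it a firm dark red-brown slab of guava paste, 240 x 340 mm, 30 mm high; heavy, it does not move. Origin on the table under the slab's centre; x across its short side, away from the robot, y along its long side, z up. The slab's flat top is 48 mm above the table. The board reaches from x = -150 to 250 mm and y = -240 to 240 mm.
- bar_mid (a point): Centre of the guide bar: a plain straight stainless tube, 360 mm long, 25 wide, 15 high, about 0.3 kg, loose, lying flat on the slab on the robot's side of the picks, 70 to 165 mm from their line and up to 0.25 rad askew to it. x along its length, y across it, z up. The centre is 7.5 mm above the slab's top. It slides with 1 to 3 N.
- mark_left (a point): Where the left (+y) bead pick enters the slab's top, 48 mm above the table; a fixed point. Pick: upright bamboo stick 4 mm thick with a 12 mm wooden bead, the bead's centre 51 mm above the slab. The picks are 280 mm apart. x: across their line, away from the robot; y along it; z up. When the bar touches a pick, the bar's centre line passes 14.5 mm from this point.
- mark_right (a point): The same for the right (-y) bead pick.
- pick_left (a joint): How far the left pick leans, rad: 0 upright, + away from the robot, - towards the robot. It springs back like a thin stick in firm paste: pushed just above the slab it gives about 1 mm for 2.7 N.
- pick_right (a joint): The same for the right pick.
- knife_mid (a point): Cook's knife with a dark wooden handle, about 320 mm long and up to 18 mm high, lying loose on the right-hand (-y) margin of the board, below the slab's top. This point is at the root of the blade, x along the blade to its tip. A bystander.
- piece1_mid (a point): Centre of a cut piece of guava paste, 30 x 60 x 30 mm, loose on the far margin of the board behind the slab, no higher than the slab. A bystander.
- piece2_mid (a point): Centre of a second such piece. A bystander.

How it is judged:
By the outcome, as a careful person would: the job done as asked, in the order asked, and still so for the second after the job is handed in, with the robot touching nothing.
It also fails if it takes over 38 s, if anything falls off the work surface, if the arm or the gripper's body presses on something with over 40 N, if the wrist force passes 120 N, or if a joint passes its speed limit or range.

## Working session

There is one attempt and no reset: what is moved stays moved. The work goes in short steps, each a Python script; the robot and the scene stay as the last script left them, time stands still between calls to the robot, and variables do not carry over. Pictures are saved under pics/ and viewed, and the job is handed in when it is done.

```bash
mkdir -p pics; ls; python3 - <<'E'
from rig import manip
import cv2,numpy as np
for n in("top","side"):
    c=manip.camera(n); cv2.imwrite(f"pics/{n}0.png",c["image"][:,:,::-1]); np.savez(f"{n}0.npz",**c)
    print(n,c["fx"],c["fy"],c["cx"],c["cy"],c["k1"]);print(np.round(c["cam_to_world"],4))
print(manip.get_time(),manip.get_position(),manip.get_ee_rot(),manip.get_width(),manip.get_contact_force())
E
```

```text
pics
top 394.35747547572953 394.35747547572953 318.6693967755376 200.89293403985602 -0.06861789338589329
[[-0.0123 -0.9973  0.0721  0.6016]
 [-0.9997  0.0139  0.0218 -0.0032]
 [-0.0227 -0.0718 -0.9972  0.8588]
 [ 0.      0.      0.      1.    ]]
side 365.6179894411051 365.6179894411051 315.278520648022 198.98049606558862 -0.06792773123579796
[[-0.8719 -0.2218  0.4366  0.3724]
 [-0.4892  0.4357 -0.7556  0.4647]
 [-0.0227 -0.8723 -0.4884  0.3828]
 [ 0.      0.      0.      1.    ]]
0.1 [0.27318243 0.56157275 0.2130104 ] [ 0.35403969  1.54181333 -0.35618688] 0.08534886396929911 [-0.618237    0.75509549 -0.32349414]
```

View pics/top0.png

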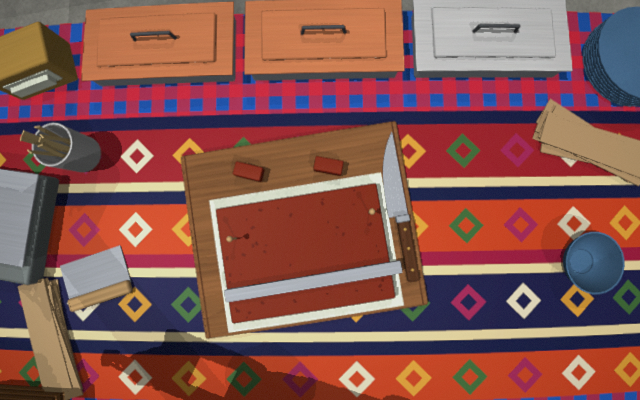

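View pics/side0.png

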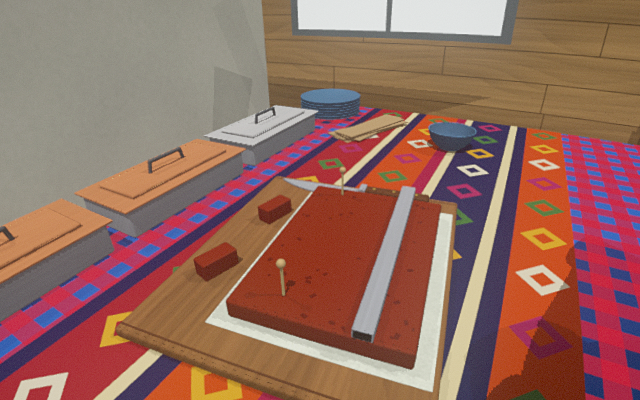

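The top view shows the bar from about (226,295) to (402,267), the bead picks at (229,239) and (372,211), and the knife on the right. In the side view the left pick runs from bead (281,264) to base (283,295), and the right bead is at (342,170). Next I'll measure these.

```bash
cat > h.py <<'E'
import numpy as np, cv2
def ray(c,uv):
    uv=np.asarray(uv,float).reshape(-1,2)
    K=np.array([[c["fx"],0,c["cx"]],[0,c["fy"],c["cy"]],[0,0,1.]])
    p=cv2.undistortPoints(uv.reshape(-1,1,2),K,np.array([float(c["k1"]),0,0,0])).reshape(-1,2)
    T=c["cam_to_world"]; d=np.c_[p,np.ones(len(p))]@T[:3,:3].T
    return T[:3,3],d
def onz(c,uv,z):
    o,d=ray(c,uv); return o+d*((z-o[2])/d[:,2])[:,None]
def tri(c1,p1,c2,p2):
    o1,d1=ray(c1,p1);o2,d2=ray(c2,p2);d1=d1[0];d2=d2[0]
    s=np.linalg.lstsq(np.c_[d1,-d2],o2-o1,rcond=None)[0]
    a=o1+s[0]*d1;b=o2+s[1]*d2
    return (a+b)/2,np.linalg.norm(a-b)
def barmask(c):
    im=c["image"]; hsv=cv2.cvtColor(im,cv2.COLOR_RGB2HSV)
    return hsv
E
python3 - <<'E'
import cv2,numpy as np
a=cv2.imread("pics/top0.png"); 
r=a[190:310,210:420]; cv2.imwrite("pics/tc.png",cv2.resize(r,None,fx=3.8,fy=3.8,interpolation=cv2.INTER_NEAREST))
b=cv2.imread("pics/side0.png")
cv2.imwrite("pics/sc.png",cv2.resize(b[160:360,220:460],None,fx=3,fy=3,interpolation=cv2.INTER_NEAREST))
hs=cv2.cvtColor(a,cv2.COLOR_BGR2HSV)
for p in[(300,283),(260,290),(390,269),(229,239),(372,211),(300,250),(225,225)]: print(p,hs[p[1],p[0]])
hs=cv2.cvtColor(b,cv2.COLOR_BGR2HSV)
for p in[(281,264),(342,170),(283,285),(390,260),(320,260)]: print(p,hs[p[1],p[0]])
E
```

```text
(300, 283) [109  15 185]
(260, 290) [109  18 196]
(390, 269) [110  17 185]
(229, 239) [ 17 112 201]
(372, 211) [ 17 112 209]
(300, 250) [  5 192 134]
(225, 225) [  5 181 144]
(281, 264) [ 18 102 188]
(342, 170) [ 18 108 179]
(283, 285) [ 21 104 152]
(390, 260) [108   7 175]
(320, 260) [  6 189 151]
```

View pics/tc.png

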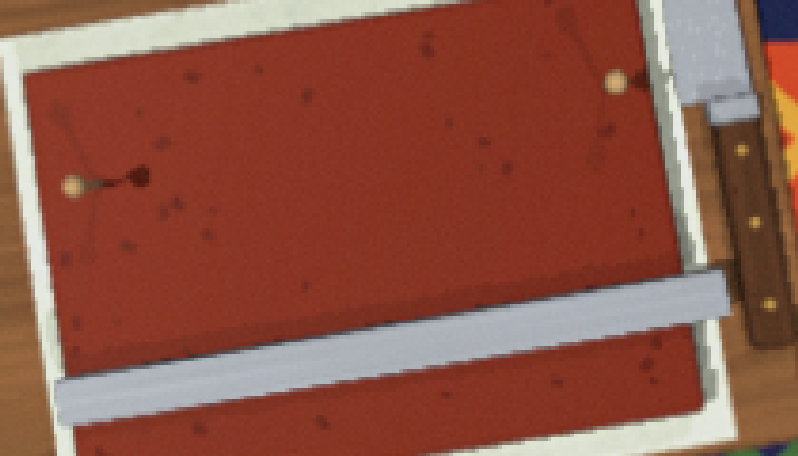

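View pics/sc.png

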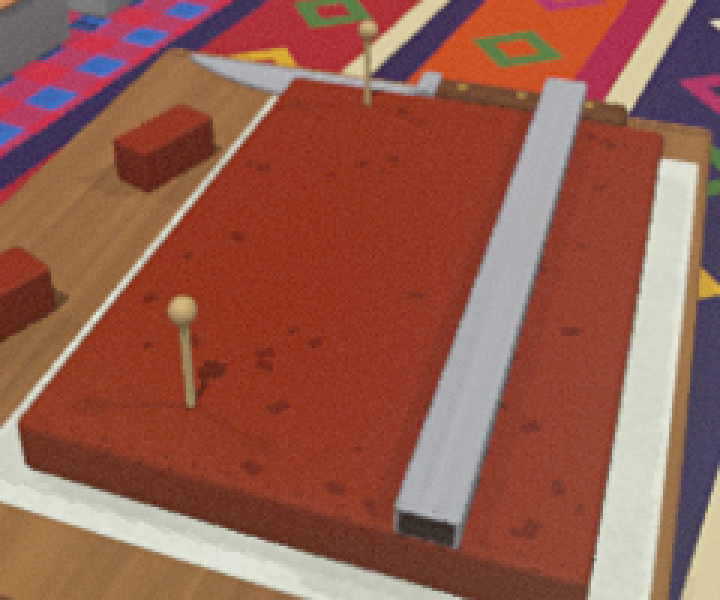

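```bash
cat >> h.py <<'E'
def bead(c,guess,rad=7):
    hsv=cv2.cvtColor(c["image"],cv2.COLOR_RGB2HSV)
    m=cv2.inRange(hsv,(12,60,150),(25,150,255))
    d=np.zeros(m.shape,np.uint8);cv2.circle(d,tuple(int(round(g)) for g in guess),rad,255,-1)
    ys,xs=np.nonzero(m&d); return np.array([xs.mean(),ys.mean()]),len(xs)
def bar(c,roi):
    """edges of bar's top face in the top view, sub-pixel by fitting column-wise 
    roi x0,y0,x1,y1"""
    hsv=cv2.cvtColor(c["image"],cv2.COLOR_RGB2HSV)
    m=cv2.inRange(hsv,(100,5,150),(120,45,255))
    x0,y0,x1,y1=roi; z=np.zeros_like(m); z[y0:y1,x0:x1]=m[y0:y1,x0:x1]
    z=cv2.morphologyEx(z,cv2.MORPH_CLOSE,np.ones((3,3),np.uint8))
    n,l,s,_=cv2.connectedComponentsWithStats(z); k=1+np.argmax(s[1:,4])
    return (l==k).astype(np.uint8),s[k]
def barpose(c,roi,z=0.063):
    m,s=bar(c,roi)
    cs,_=cv2.findContours(m,cv2.RETR_EXTERNAL,cv2.CHAIN_APPROX_NONE)
    P=onz(c,cs[0].reshape(-1,2),z)[:,:2].astype(np.float32)
    r=cv2.minAreaRect(P*1000)
    ys,xs=np.nonzero(m); Q=onz(c,np.c_[xs,ys],z)[:,:2]
    vx=np.linalg.svd(Q-Q.mean(0),full_matrices=False)[2][0]
    if vx[1]<0: vx=-vx   # along +y
    t=(Q-Q.mean(0))@vx
    mid=Q.mean(0)
    return mid,vx,(t.min(),t.max()),r,s
E
python3 - <<'E'
from h import *
T=dict(np.load("top0.npz"));S=dict(np.load("side0.npz"))
B={}
for n,gt,gs in(("L",(229,239),(281,264)),("R",(372,211),(342,170))):
    t,nt=bead(T,gt);s,ns=bead(S,gs,6)
    p,e=tri(T,t,S,s)
    print(n,t,nt,s,ns,"tri",p.round(4),"gap",round(e,4),"top@99",onz(T,t,.099)[0].round(4),"side@99",onz(S,s,.099)[0].round(4))
    B[n]=onz(T,t,.099)[0]
print("dist",np.linalg.norm(B["L"]-B["R"]))
for uv in((283,295.5),(342.3,194.5)): print("base side",onz(S,uv,.048)[0].round(4))
mid,v,t,r,s=barpose(T,(215,250,410,310))
print(mid,v,t,r,s, "yaw",np.arctan2(-v[0],v[1]))
# side far/near ends of bar top face
d=(B["L"]-B["R"])[:2];L=np.linalg.norm(d);u=d/L;n=np.array([u[1],-u[0]]);
if n[0]<0:n=-n
m=(B["L"]+B["R"])[:2]/2
print("line u",u,"n",n,"mid",m,"bar perp",(mid-m)@n,"along",(mid-m)@u,"skew",np.arcsin(v@n))
print("barL/R ends side", onz(S,np.array([[220+399/3,160+514/3],[220+462/3,160+522/3],[220+545/3,160+80/3],[220+586/3,160+84/3]]),.063).round(4))
E
```

```text
L [228.23809524 238.61904762] 21 [280.11666667 262.28333333] 60 tri [0.5849 0.1878 0.1033] gap 0.0023 top@99 [0.5857 0.1895 0.099 ] side@99 [0.5871 0.1831 0.099 ]
R [371.3 211.1] 20 [343.         170.05714286] 35 tri [ 0.6337 -0.0882  0.101 ] gap 0.0036 top@99 [ 0.6354 -0.0877  0.099 ] side@99 [ 0.634  -0.0929  0.099 ]
dist 0.28162870415460217
base side [0.5847 0.1865 0.048 ]
base side [ 0.6343 -0.092   0.048 ]
[0.49812833 0.02729346] [-0.15533061  0.98786254] (np.float64(-0.17770087502098691), np.float64(0.18083395782065947)) ((497.9029235839844, 28.844253540039062), (23.565893173217773, 358.5367431640625), 8.927631378173828) [ 224  261  178   41 2090] yaw 0.15596212132555554
line u [-0.17651085  0.98429869] n [0.98429869 0.17651085] mid [0.61057889 0.0509431 ] bar perp -0.11485935683341912 along -0.0034295716369707983 skew 0.021478391965624944
barL/R ends side [[ 0.477   0.209   0.063 ]
 [ 0.4554  0.2018  0.063 ]
 [ 0.5359 -0.1459  0.063 ]
 [ 0.5114 -0.1522  0.063 ]]
```

The picks are 281.6 mm apart (280 nominal). The bar lies 115 mm from their line, centred along it to −3 mm and about 0.02 rad askew. I'll push it at its middle with a narrow two-finger stance so it can square itself against the picks. First I'll get above the start point and lower with force checks.

```bash
cat >> h.py <<'E'
from scipy.spatial.transform import Rotation as R
u=np.array([-0.17651,0.98430]);n=np.array([0.98430,0.17651]);m0=np.array([0.61058,0.05094])
def P(perp,z,al=-0.0034):
    q=m0+n*perp+u*al; return np.array([q[0],q[1],z])
def ori(s=1):
    x=np.array([0,0,-1.]);y=s*np.array([u[0],u[1],0]);return R.from_matrix(np.c_[x,y,np.cross(x,y)]).as_rotvec()
E
python3 - <<'E'
from h import *
from rig import manip
o=None
for s in(1,-1):
    j=manip.solve_ik(P(-.152,.2),ori(s)); print(s,j)
    if j is not None and o is None or (j is not None and abs(j[5])<abs(jb[5])): o=s;jb=j
print("use",o); open("sgn","w").write(str(o))
manip.command_gripper(0.03)
manip.move_to(P(-.152,.16),ori(o))
manip.hold(.3)
f0=[];
for i in range(4): f0.append(manip.get_contact_force()); manip.hold(.03)
print(np.round(f0,2)); f0=np.mean(f0,0)
manip.servo_line(P(-.152,.095),rate=.1)
manip.hold(.1)
print(manip.get_position(),manip.get_width(),manip.get_contact_force()-f0,manip.get_time())
np.save("f0.npy",f0)
for nm in("side","top"):
    c=manip.camera(nm); cv2.imwrite(f"pics/{nm}1.png",c["image"][:,:,::-1])
E
```

```text
1 [ 1.91967523e-02  2.01864308e-01  1.99078269e+00 -4.44089210e-16
  9.48945655e-01 -1.72903912e+00]
-1 [ 1.91967523e-02  2.01864308e-01  1.99078269e+00 -4.44089210e-16
  9.48945655e-01  1.41255354e+00]
use -1
[[ 0.66  0.13  0.83]
 [-0.32  0.07 -0.39]
 [-0.08  0.25 -0.74]
 [-0.64 -0.92 -0.34]]
[0.46212358 0.0207571  0.09560361] 0.030059533970194178 [-0.48291531  0.39824536  0.81214194] 4.075
```

```bash
python3 - <<'E'
import cv2
b=cv2.imread("pics/side1.png");cv2.imwrite("pics/s1c.png",cv2.resize(b[160:360,260:500],None,fx=3,fy=3))
E
```

```text
(no output)
```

View pics/s1c.png

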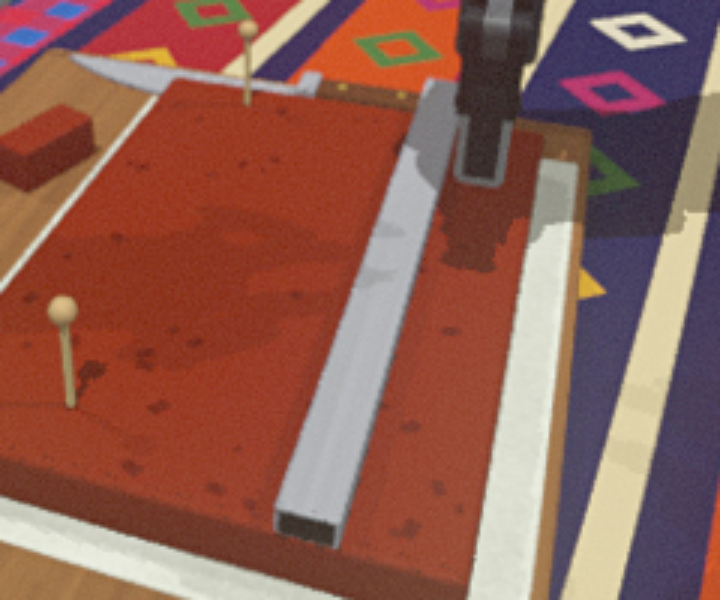

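View pics/top1.png

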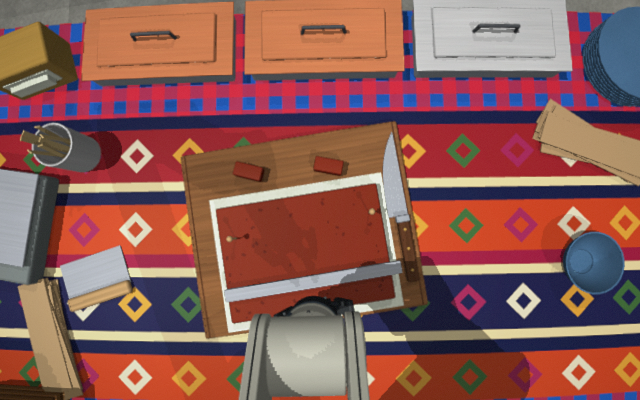

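```bash
python3 - <<'E'
from h import *
S=dict(np.load("side0.npz"))
# nearest outer finger plane at along=+0.03 (bottom corners of left finger, seen at crop/3+offset)
for px in((457,180),(502,186)):
    o,d=ray(S,(260+px[0]/3,160+px[1]/3));d=d[0]
    for al in(.015,.029):
        k=(al-(o[:2]-m0)@u)/(d[:2]@u); q=o+k*d; print(al,"perp",round((q[:2]-m0)@n,4),"z",round(q[2],4))
E
```

```text
0.015 perp -0.1435 z 0.1143
0.029 perp -0.1441 z 0.1229
0.015 perp -0.1633 z 0.1148
0.029 perp -0.1633 z 0.1234
```

```bash
python3 - <<'E'
import cv2
b=cv2.imread("pics/side1.png");cv2.imwrite("pics/s1d.png",cv2.resize(b[100:260,370:470],None,fx=3.7,fy=3.7,interpolation=cv2.INTER_CUBIC)*1)
c=cv2.convertScaleAbs(b[60:270,360:480],alpha=2.0);cv2.imwrite("pics/s1e.png",cv2.resize(c,None,fx=2.8,fy=2.8))
E
```

```text
(no output)
```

View pics/s1e.png

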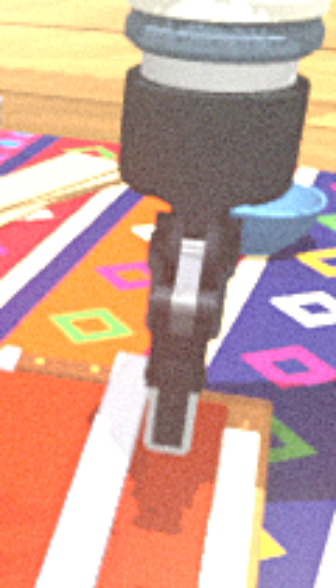

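```bash
python3 - <<'E'
from h import *
S=dict(np.load("side0.npz"))
K=np.array([[S["fx"],0,S["cx"]],[0,S["fy"],S["cy"]],[0,0,1.]])
W=np.linalg.inv(S["cam_to_world"])
def proj(X):
    return cv2.projectPoints(np.atleast_2d(X).astype(float),cv2.Rodrigues(W[:3,:3])[0],W[:3,3],K,np.array([float(S["k1"]),0,0,0]))[0].reshape(-1,2).round(1)
for al in(-.02,.015,.025):
    for z in(.074,.085,.1,.12,.15): print(al,z,proj(P(-.152,z,al)))
from rig import manip
print(manip.get_position(),R.from_rotvec(manip.get_ee_rot()).as_matrix().round(3))
E
```

```text
-0.02 0.074 [[417.7 231.6]]
-0.02 0.085 [[418.6 225.4]]
-0.02 0.1 [[419.8 216.8]]
-0.02 0.12 [[421.5 204.8]]
-0.02 0.15 [[424. 186.]]
0.015 0.074 [[415.3 245.1]]
0.015 0.085 [[416.2 238.7]]
0.015 0.1 [[417.5 229.8]]
0.015 0.12 [[419.2 217.4]]
0.015 0.15 [[421.9 197.8]]
0.025 0.074 [[414.6 249.3]]
0.025 0.085 [[415.5 242.8]]
0.025 0.1 [[416.7 233.8]]
0.025 0.12 [[418.5 221.2]]
0.025 0.15 [[421.2 201.5]]
[0.46209033 0.02077351 0.09562611] [[ 0.001  0.176 -0.984]
 [ 0.    -0.984 -0.176]
 [-1.     0.    -0.001]]
```

The side view shows the fingertips at about (420,221). That puts them nearer z 0.115, not the expected 0.075, so I'll lower in small steps with force checks and take another look.

```bash
cat >> h.py <<'E'
def force(manip,k=8):
    a=[]
    for i in range(k): a.append(manip.get_contact_force()); manip.hold(.012)
    return np.mean(a,0)
E
python3 - <<'E'
from h import *
from rig import manip
f0=force(manip,12); np.save("f0.npy",f0); print(f0)
for z in(.088,.082,.077):
    manip.servo_line(P(-.152,z),rate=.05); f=force(manip,6)-f0; print(z,f.round(2),manip.get_position()[2])
    if f[2]>3: break
print(manip.get_time())
c=manip.camera("side"); cv2.imwrite("pics/side2.png",c["image"][:,:,::-1])
b=c["image"][:,:,::-1][60:270,360:480];cv2.imwrite("pics/s2e.png",cv2.resize(cv2.convertScaleAbs(b,alpha=1.6),None,fx=2.8,fy=2.8))
E
```

```text
[0.16515812 0.1220052  0.08421211]
0.088 [-0.1  -0.13 -0.09] 0.08772041211028941
0.082 [-0.42 -0.19  0.03] 0.08178211537938199
0.077 [-0.2  -0.09 -0.11] 0.07685508212281558
5.2333
```

View pics/s2e.png

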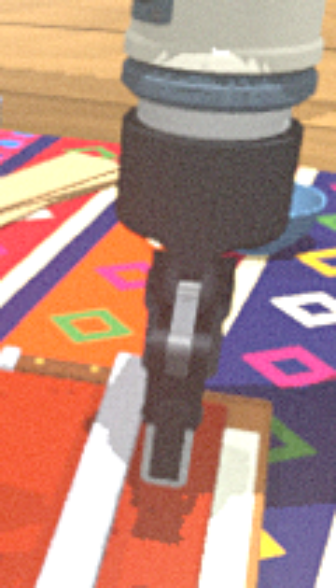

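```bash
python3 - <<'E'
from h import *
from rig import manip
f0=np.load("f0.npy")
z=.076
while z>.062:
    manip.servo_line(P(-.152,z),rate=.03); f=force(manip,5)-f0
    print(round(z,4),f.round(2),round(manip.get_position()[2],4))
    if f[2]>2.5: break
    z-=.001
print(manip.get_time())
c=manip.camera("side"); cv2.imwrite("pics/side3.png",c["image"][:,:,::-1])
b=c["image"][:,:,::-1][60:270,360:480];cv2.imwrite("pics/s3e.png",cv2.resize(cv2.convertScaleAbs(b,alpha=1.6),None,fx=2.8,fy=2.8))
E
```

```text
0.076 [ 0.09 -0.17  0.18] 0.076
0.075 [ 0.26 -0.08 -0.38] 0.075
0.074 [-0.13 -0.07 -0.01] 0.074
0.073 [-0.51 -0.32 -0.23] 0.073
0.072 [-0.65 -0.18  0.03] 0.0719
0.071 [-0.11 -0.01  0.14] 0.071
0.07 [-0.15 -0.14 -0.43] 0.07
0.069 [-0.27 -0.22 -0.2 ] 0.069
0.068 [-0.04 -0.05 -0.02] 0.068
0.067 [ 0.37 -0.13  0.2 ] 0.067
0.066 [-0.08 -0.09 -0.13] 0.066
0.065 [ 0.06 -0.14 -0.01] 0.065
0.064 [-0.17 -0.03  0.04] 0.0639
0.063 [-0.29  0.31 -0.03] 0.063
9.3667
```

View pics/s3e.png

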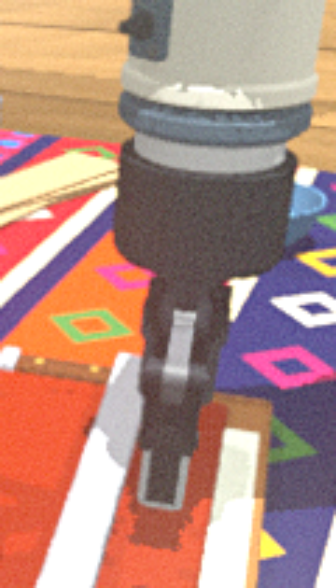

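```bash
python3 - <<'E'
from h import *
from rig import manip
f0=np.load("f0.npy")
for z in (.059,.055,.051,.047,.044):
    manip.servo_line(P(-.152,z),rate=.06); f=force(manip,3)-f0
    print(round(z,4),f.round(2),round(manip.get_position()[2],4))
    if f[2]>2.5: break
print(manip.get_time())
c=manip.camera("side"); cv2.imwrite("pics/side4.png",c["image"][:,:,::-1])
b=c["image"][:,:,::-1][60:270,360:480];cv2.imwrite("pics/s4e.png",cv2.resize(cv2.convertScaleAbs(b,alpha=1.6),None,fx=2.8,fy=2.8))
E
```

```text
0.059 [-0.38 -0.23 -0.29] 0.0587
0.055 [ 0.09 -0.42 -0.03] 0.0548
0.051 [-0.09 -0.46  0.05] 0.0508
0.047 [-0.23 -0.2  -0.14] 0.0468
0.044 [-0.13 -0.07  0.01] 0.0439
10.7917
```

View pics/s4e.png

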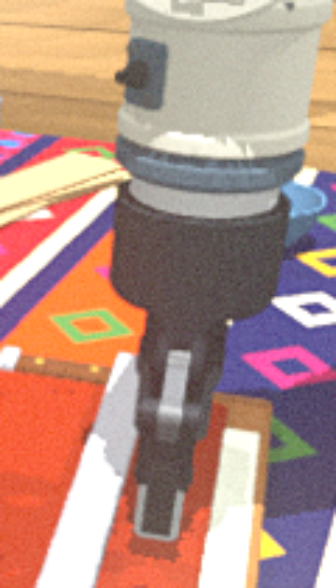

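```bash
python3 - <<'E'
from h import *
from rig import manip
f0=np.load("f0.npy")
for z in (.039,.036,.034,.032,.030):
    manip.servo_line(P(-.152,z),rate=.05); f=force(manip,3)-f0
    print(round(z,4),f.round(2),round(manip.get_position()[2],4))
    if f[2]>2: break
print(manip.get_time())
c=manip.camera("side"); cv2.imwrite("pics/side5.png",c["image"][:,:,::-1])
b=c["image"][:,:,::-1][140:270,360:480];cv2.imwrite("pics/s5e.png",cv2.resize(cv2.convertScaleAbs(b,alpha=1.6),None,fx=4,fy=4))
E
```

```text
0.039 [-0.07 -0.04 -0.88] 0.0387
0.036 [-0.21  0.17  0.07] 0.0359
0.034 [0.08 0.46 0.11] 0.0339
0.032 [ 0.32 -0.32 -0.3 ] 0.0319
0.03 [-0.08 -0.11  0.74] 0.03
12.2167
```

View pics/s5e.png

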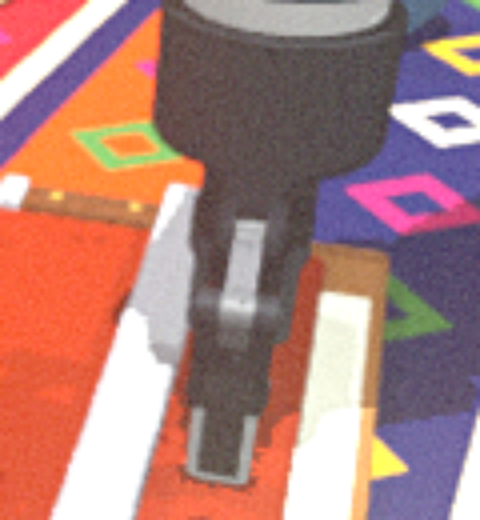

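The tips now clear the slab by about 2–3 mm: the tip bottom is at row 260 and the shadow almost meets it. I'll push at z=0.032, to just short of the picks, then look.

```bash
python3 - <<'E'
from h import *
from rig import manip
f0=np.load("f0.npy")
manip.servo_line(P(-.152,.032),rate=.05)
for p in(-.13,-.10,-.07,-.048):
    manip.servo_line(P(p,.032),rate=.05); f=force(manip,4)-f0; print(p,"n",round(f[:2]@n,2),"u",round(f[:2]@u,2),"z",round(f[2],2))
    if abs(f[:2]@n)>8: break
print(manip.get_time())
for nm in("side","top"):
    c=manip.camera(nm);np.savez(nm+"6.npz",**c); cv2.imwrite(f"pics/{nm}6.png",c["image"][:,:,::-1])
b=cv2.imread("pics/top6.png")[180:300,210:420];cv2.imwrite("pics/t6c.png",cv2.resize(b,None,fx=3.8,fy=3.8))
b=cv2.imread("pics/side6.png")[150:330,230:450];cv2.imwrite("pics/s6c.png",cv2.resize(b,None,fx=3.2,fy=3.2))
E
```

```text
-0.13 n -0.04 u 0.24 z -0.3
-0.1 n -0.21 u -0.25 z 0.27
-0.07 n -0.31 u -0.22 z -0.08
-0.048 n -0.09 u -0.27 z 0.08
15.3333
```

View pics/t6c.png

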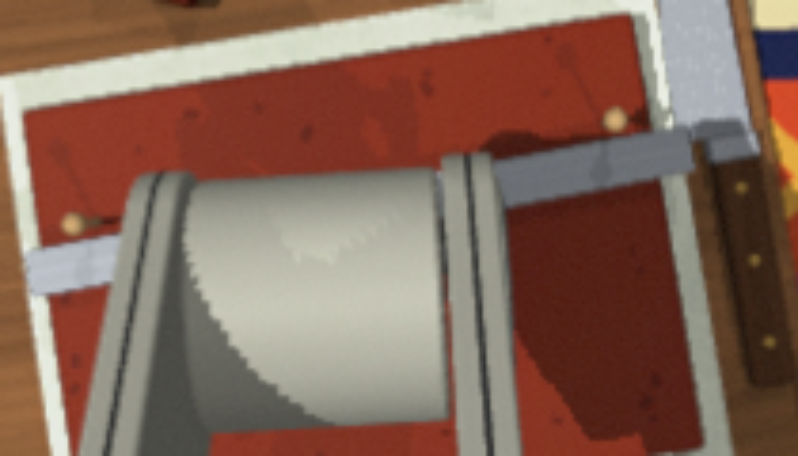

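View pics/s6c.png

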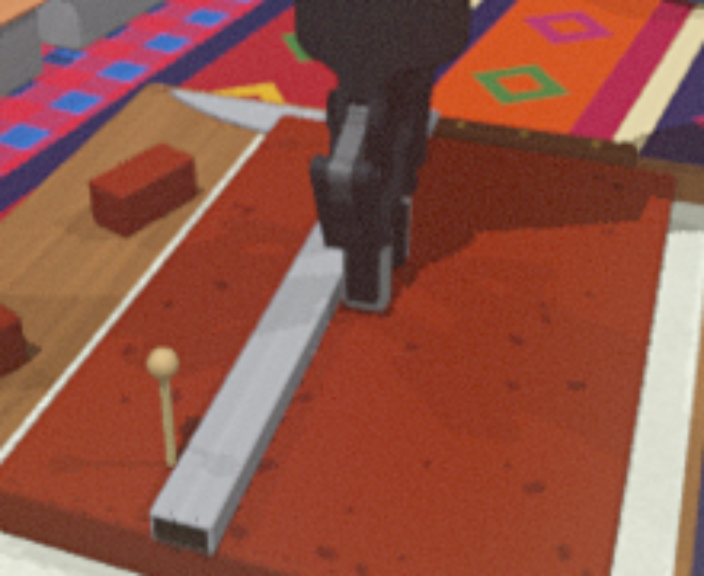

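```bash
cat >> h.py <<'E'
def edges(c,cols,rguess):
    """sub-pixel front(upper)/back(lower) edges of bar: saturation profile along columns; returns perp,al for both"""
    hsv=cv2.cvtColor(c["image"],cv2.COLOR_RGB2HSV)[:,:,1].astype(float)
    F=[];B=[]
    for x in cols:
        r0=int(round(rguess(x))); th=100
        r=r0
        while hsv[r,x]<th and r0-r<12: r-=1
        F.append((x,r+(th-hsv[r,x])/(hsv[r+1,x]-hsv[r,x])))
        r=r0
        while hsv[r,x]<th and r-r0<12: r+=1
        B.append((x,r-1+(th-hsv[r-1,x])/(hsv[r,x]-hsv[r-1,x])))
    out=[]
    for E in(F,B):
        q=onz(c,np.array(E),.063)[:,:2]-m0; out.append(np.c_[q@n,q@u])
    return out
E
python3 - <<'E'
from h import *
c=dict(np.load("top6.npz")); rg=lambda x: 180+(272+(x-210)*3.8*(145-272)/(690-30)+5)/3.8-0
for g in((228,239),(229,239),(371,211)): print(bead(c,g))
for cols in(range(222,238),range(345,382)):
    F,B=edges(c,cols,rg)
    pf=np.polyfit(F[:,1],F[:,0],1);pb=np.polyfit(B[:,1],B[:,0],1)
    print("al",F[:,1].min().round(3),F[:,1].max().round(3),"front",np.median(F[:,0]).round(4),"back",np.median(B[:,0]).round(4),"mid",((np.median(F[:,0])+np.median(B[:,0]))/2).round(4),pf.round(4),pb.round(4))
E
```

```text
(array([228.23809524, 238.61904762]), 21)
(array([228.23809524, 238.61904762]), 21)
(array([371.20833333, 210.875     ]), 24)
al 0.133 0.165 front -0.0079 back -0.0346 mid -0.0213 [-0.0002 -0.0079] [-0.6313  0.0597]
al -0.197 -0.089 front -0.0078 back -0.0346 mid -0.0212 [-0.5311 -0.0709] [-0.0001 -0.0347]
```

Bar measured parallel to the pick line, its centre 21.2 mm from it (target 14.5). I'll finish in small steps while watching force, bar position and beads.

```bash
cat > fin.py <<'E'
from h import *
from rig import manip
import sys
f0=np.load("f0.npy")
rg0=lambda x: 180+(272+(x-210)*3.8*(145-272)/(690-30)+5)/3.8
def look(c,p):
    rg=lambda x: rg0(x)-(p+.048)/.0019
    o=[]
    for cols in(range(222,236),range(346,380)):
        F,B=edges(c,cols,rg); o+= [np.median(F[:,0]),np.median(B[:,0])]
    return np.array(o)*1000
def beads(c): return np.r_[bead(c,(228.5,238.5))[0],bead(c,(371.3,211))[0]].round(2)
if __name__=="__main__":
    for p in eval(sys.argv[1]):
        manip.servo_line(P(p,.032),rate=.02); f=force(manip,10)-f0; c=manip.camera("top"); s=manip.camera("side")
        bs=np.r_[bead(s,(281,264),8)[0],bead(s,(342.5,170),6)[0]].round(2)
        print(p,"n",round(f[:2]@n,2),"u",round(f[:2]@u,2),"z",round(f[2],2),"LF LB RF RB",look(c,p).round(1),beads(c),bs,round(manip.get_time(),2))
        if -f[:2]@n>1.2: break
    np.savez("top7.npz",**c)
    for nm,i in(("top7",c),("side7",s)): cv2.imwrite(f"pics/{nm}.png",i["image"][:,:,::-1])
E
python3 fin.py "[-.0445,-.043,-.042,-.0415]"
```

```text
-0.0445 n -0.28 u 0.29 z -0.07 LF LB RF RB [ -6.2 -32.9  -6.1 -33. ] [228.24 238.62 371.13 210.96] [280.19 262.66    nan    nan] 15.94
-0.043 n -2.33 u 0.07 z 0.74 LF LB RF RB [ -5.2 -31.9  -5.  -31.9] [228.24 238.62 371.29 210.62] [280.29 262.8     nan    nan] 16.38h.py:22: RuntimeWarning: Mean of empty slice.
  ys,xs=np.nonzero(m&d); return np.array([xs.mean(),ys.mean()]),len(xs)
  ret = ret.dtype.type(ret / rcount)
```

```bash
python3 - <<'E'
import cv2
a=cv2.imread("pics/top7.png"); L=cv2.resize(a[225:265,212:252],None,fx=9,fy=9,interpolation=cv2.INTER_NEAREST);Rr=cv2.resize(a[195:235,350:390],None,fx=9,fy=9,interpolation=cv2.INTER_NEAREST)
cv2.imwrite("pics/t7c.png",cv2.hconcat([L,Rr]))
b=cv2.imread("pics/side7.png"); cv2.imwrite("pics/s7c.png",cv2.resize(b[150:340,250:400],None,fx=3.1,fy=3.1,interpolation=cv2.INTER_CUBIC))
E
```

```text
(no output)
```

View pics/t7c.png

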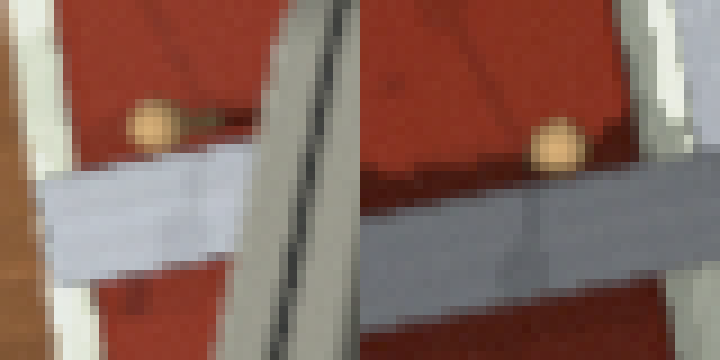

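View pics/s7c.png

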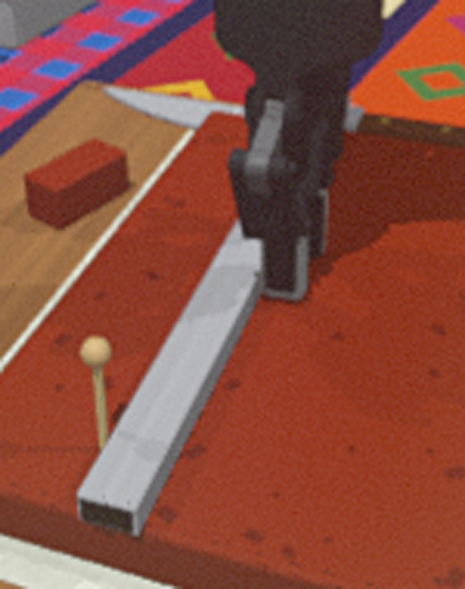

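The gap is still about 4 mm: the left stick is at row 238.4 and the bar edge at 241.7. So the 2.3 N is bar friction, not the picks. I'll go on with a higher force threshold.

```bash
sed -i 's/>1.2: break/>4.0: break/; s/bead(s,(342.5,170),6)\[0\]/[0]/' fin.py; python3 fin.py "[-.0415,-.0405,-.0398,-.0392]" 2>&1 | grep -v Warn
```

```text
-0.0415 n -1.13 u -0.18 z -0.51 LF LB RF RB [ -3.  -29.9  -3.  -29.9] [228.24 238.62 371.29 210.47] [280.33 262.77   0.  ] 16.81
-0.0405 n -1.55 u 0.04 z -0.28 LF LB RF RB [ -2.2 -29.   -2.2 -29.1] [228.24 238.62 371.39 210.39] [280.22 262.87   0.  ] 17.24
-0.0398 n -1.96 u -0.2 z -0.21 LF LB RF RB [ -1.8 -28.5  -1.5 -28.4] [228.32 238.73 371.54 209.85] [280.3  262.84   0.  ] 17.68
-0.0392 n -2.09 u -0.2 z 0.24 LF LB RF RB [ -1.2 -27.9  -1.  -27.8] [228.25 238.5  371.5  210.  ] [280.   262.48   0.  ] 18.11
```

```bash
python3 fin.py "[-.0387,-.0382,-.0377]" 2>&1 | grep -v Warn;  python3 - <<'E'
import cv2
a=cv2.imread("pics/top7.png"); L=cv2.resize(a[225:265,212:252],None,fx=9,fy=9,interpolation=cv2.INTER_NEAREST);Rr=cv2.resize(a[195:235,350:390],None,fx=9,fy=9,interpolation=cv2.INTER_NEAREST)
cv2.imwrite("pics/t8c.png",cv2.hconcat([L,Rr]))
b=cv2.imread("pics/side7.png"); cv2.imwrite("pics/s8c.png",cv2.resize(b[150:340,250:400],None,fx=3.1,fy=3.1,interpolation=cv2.INTER_CUBIC))
E
```

```text
-0.0387 n -3.83 u -0.2 z 1.33 LF LB RF RB [ -0.9 -27.6  -0.7 -27.6] [228.14 238.19 371.31 210.  ] [279.49 262.64   0.  ] 18.54
-0.0382 n -5.32 u 0.03 z 2.62 LF LB RF RB [ -0.3 -27.3  -0.2 -27.1] [228.14 237.43 370.88 209.25] [278.67 262.55   0.  ] 18.98
```

View pics/t8c.png

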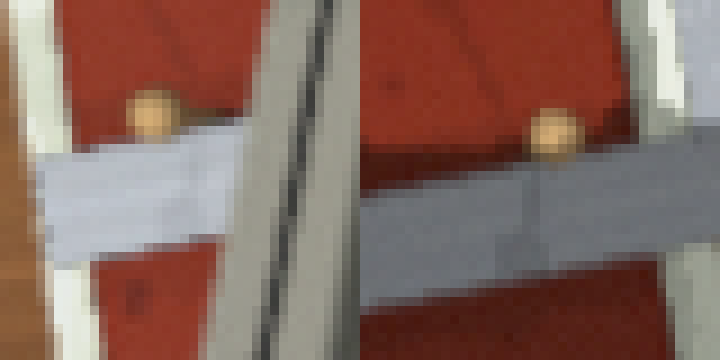

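View pics/s8c.png

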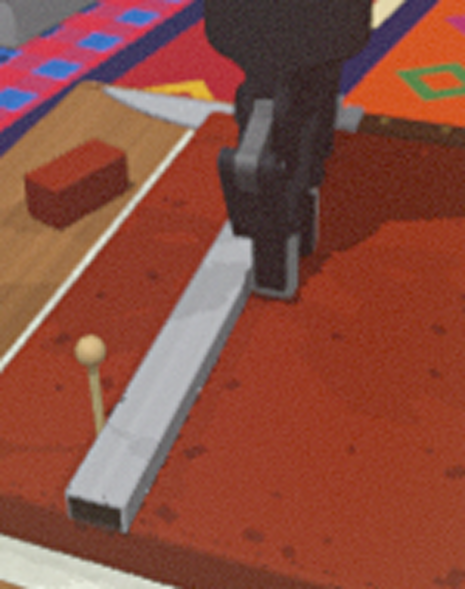

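Both picks made contact: the left bead shifted about 2 mm, the right about 1.5 mm, and the force rose to 5.3 N. I'll back off straight, lift clear and check with the view free.

```bash
python3 - <<'E'
from h import *
from rig import manip
manip.servo_line(P(-.0395,.032),rate=.01)
manip.servo_line(P(-.075,.032),rate=.06)
manip.servo_line(P(-.085,.15),rate=.15)
manip.servo_line(P(-.22,.22),rate=.25)
manip.hold(.2)
print(manip.get_time())
for nm in("side","top"):
    c=manip.camera(nm);np.savez(nm+"9.npz",**c); cv2.imwrite(f"pics/{nm}9.png",c["image"][:,:,::-1])
a=cv2.imread("pics/top9.png");cv2.imwrite("pics/t9c.png",cv2.resize(a[180:300,210:420],None,fx=3.8,fy=3.8,interpolation=cv2.INTER_NEAREST))
b=cv2.imread("pics/side9.png");cv2.imwrite("pics/s9c.png",cv2.resize(b[150:340,230:430],None,fx=3.1,fy=3.1,interpolation=cv2.INTER_CUBIC))
import fin
T=dict(np.load("top9.npz"));S=dict(np.load("side9.npz"));T0=dict(np.load("top0.npz"));S0=dict(np.load("side0.npz"))
for X,g in((T,((228.5,238),(371.3,210.5))),(T0,((228.5,238.5),(371.3,211))),(S,((280,264),(342.5,170))),(S0,((281,264),(342.5,170)))):
    print([bead(X,q,6) for q in g])
print(fin.look(T,-.039))
E
```

```text
21.9
[(array([228.36842105, 238.        ]), 19), (array([371.09090909, 210.09090909]), 22)]
[(array([228.23809524, 238.61904762]), 21), (array([371.3, 211.1]), 20)]
[(array([279.06666667, 262.18333333]), 60), (array([342.30555556, 170.30555556]), 36)]
[(array([280.11666667, 262.28333333]), 60), (array([343.        , 170.05714286]), 35)]
[ -0.63863837 -27.40555932  -0.56708276 -27.33672313]
```

View pics/t9c.png

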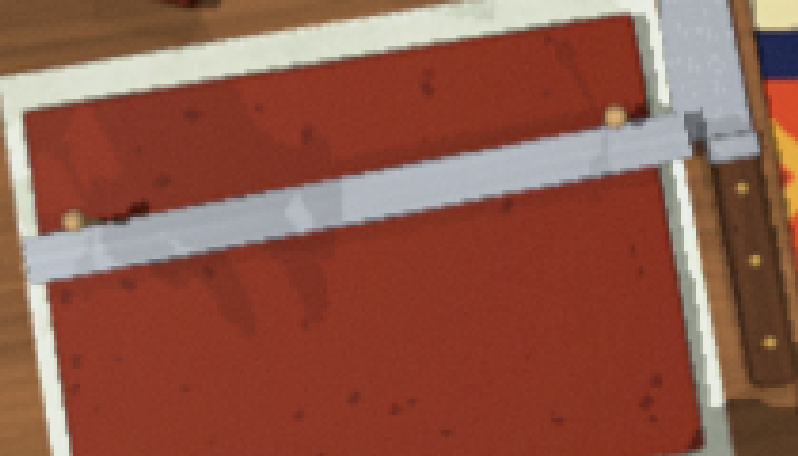

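View pics/s9c.png

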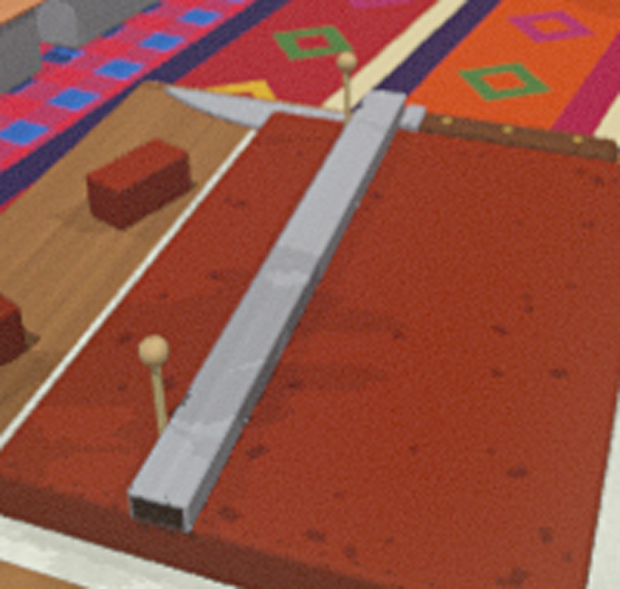

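```bash
python3 - <<'E'
from rig import manip
import cv2
a=cv2.imread("pics/top0.png");b=cv2.imread("pics/top9.png")
d=cv2.absdiff(a,b).max(2)
for nm,(x0,y0,x1,y1) in dict(p1=(230,155,270,188),p2=(308,150,352,178),knife=(383,130,425,215)).items(): print(nm,d[y0:y1,x0:x1].max(),d[y0:y1,x0:x1].mean())
manip.sign_off(); print(manip.get_time())
E
```

```text
p1 16 7.536363636363636
p2 10 3.7118506493506493
knife 73 5.34593837535014
the job is handed in; nothing more can be done
the job is handed in; nothing more can be done
```

I pushed the bar across the slab at its middle until it touched both picks. I then backed the gripper straight off, raised it clear and handed the job in at about 22 s on the robot's clock.

**Last checks, with the arm clear:**
- **Bar position:** it lies flat and parallel to the pick line, with under 0.1 mm difference between its two ends. Its centre measures 14.0 mm from the line as the picks first stood (14.5 mm is touching).
- **Picks:** both beads sit roughly 1–2 mm further from the robot than at the start. That means both picks are in contact and lean only slightly, about 0.03 rad.
- **Cut pieces:** the top view shows no change at either piece.
- **Knife:** its bolster stayed within about 0.5 px. The knife region did show one large pixel difference (73), which I took to be the bar's end or a shadow at its edge but did not look into.

**What disagreed:**
- **Fingertip height:** the tips stood about 40 mm higher than the tool description suggested. I found the right height with force-checked steps and side pictures, never touching the slab.
- **Contact force:** at one point friction on the bar read 2.3 N, which I first took for contact with the picks. The pictures showed a gap of about 4 mm, so I kept going until both beads moved; the force peaked at 5.3 N.
- **Camera calibration:** the two cameras disagreed by about 5–6 mm on where the beads stood, so I placed the bar by the top camera.

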